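Stack the brush-drying combs, tabs alternating

TASK

Build up the brush-drying stand on the mask maker's bench: slip the loose spacer plate (the one with the plain tab) over the splined post with its tab pointing the opposite way to the teeth of the comb already fitted, then slip the loose toothed comb with the keyed opening on top of it, its teeth pointing the same way as those of the fitted comb. Both must go fully down, each flat on the plate below, and be left there. The similar toothed piece without a keyed opening (only two small dark round marks) does not fit and is not needed.

Things in the scene. Friction and masses are not known exactly. Their poses are not given: they have to be found in the camera images.
- stand: Fixed stand: dark wood disc 120 mm across, 18 mm high; on it, up to 34 mm, a fixed pale comb shaped as comb. Aluminium post: 22 mm core, two 10 mm thick ribs reaching 19 mm from the axis along +x and -x; ribs end 68 mm, tapered core 76 mm up. Origin: post axis at bench level; z up; +x along the fitted comb's teeth. Spacer's underside seats 34 mm up, the loose comb's 50 mm.
- separator: Loose spacer plate, pale wood, about 60 g, flat on the bench. Body 72 (x) x 56 (y) x 16 mm thick with a keyed opening through it: waist 34 mm (y), two 20 mm keyways reaching 26 mm from centre along +x and -x. Plain round-ended tab 24 mm wide along +x, to 66 mm from centre. Origin: centre of the opening, at the underside; z up. Grip across its 56 mm width.
- comb: Loose toothed comb, pale wood, about 60 g, flat on the bench. Body 72 (x) x 56 (y) x 16 mm thick with a keyed opening through it: waist 34 mm (y), two 20 mm keyways reaching 26 mm from centre along +x and -x. Tab 48 mm wide with four 6 mm teeth along +x, to 66 mm from centre. Origin: centre of the opening, at the underside; z up. Grip across its 56 mm width.
- separator_tab (a point): Tip of the spacer's plain tab, 66 mm from the plate's centre along its +x, at the upper face.
- comb_tab (a point): Tips of the loose comb's teeth, 66 mm from the plate's centre along its +x, on the middle line, at the upper face.
Things that resemble listed ones, but are neither listed nor needed, are in the scene too. Leave any blue, green or yellow look-alike of the comb alone.

How it is judged:
On the way, in this order (a step that is already met when the one before it is completed fails the run):
1. the spacer plate is fully down on the fitted comb, its tab opposite to the fitted comb's teeth (horizontal distance between separator and stand below 0.012 m and z of separator in the frame of stand between 0.029 and 0.039 m and angle between separator's own z axis and vertical below 0.12 rad and x of separator_tab in the frame of stand below -0.045 m and angle between the x axis of separator and the x axis of stand, either way round below 0.4 rad), for 0.2 s.
2. the loose comb is fully down on the spacer plate, its teeth the same way as the fitted comb's (all of step 1 and horizontal distance between comb and stand below 0.012 m and z of comb in the frame of stand between 0.045 and 0.055 m and angle between comb's own z axis and vertical below 0.12 rad and x of comb_tab in the frame of stand above 0.045 m and angle between the x axis of comb and the x axis of stand, either way round below 0.4 rad), for 0.2 s.
At the end, for the whole second after the job is handed in: Spacer flat on the fitted comb, loose comb flat on the spacer (heights within 5 mm, tilt under 0.12 rad, centres within 12 mm of the post); spacer tab opposite to the fitted comb's teeth, loose comb's teeth the same way (within 0.4 rad, tip 45 mm or more out); both at rest (under 20 mm/s) (all of step 2 and linear speed of each of separator, comb below 0.02 m/s); the robot touches nothing.
It also fails if it takes over 64 s, if anything falls off the work surface, if the arm or the gripper's body presses on something with over 40 N, if the wrist force passes 120 N, or if a joint passes its speed limit or range.

ROBOT

A 7-joint arm with a two-finger parallel gripper is mounted at the origin on the work surface. World frame = base frame: x ahead of the robot, y to its left, z up, the work surface at z = 0. Lengths are in m, angles in rad, forces in N, time in s.
With the tool pointing down it reaches from about 0.35 to 0.9 m from the base axis. Payload 8.1 kg.
Tool frame: the origin (TCP) lies midway between the tips of the shut fingers; the grasp point (between the pads) lies arm.grasp_offset behind it (arm.grasp_offset is the distance from the TCP to the grasp point, in m); z points along the fingers, y is the line along which they close (so a half turn about z gives the same grasp; the last joint's range is limited). The gripper opens to 92 mm and grips with 3 to 60 N. Pads are 19 mm wide; open, the fingers measure 130 mm over their backs; the gripper's body (75 mm by 190 mm) begins 47 mm behind the grasp point.
Start: joints at [-1.303, 0.434, 0.025, 1.573, -0.012, 1.134, -0.075], TCP at [0.227, 0.583, 0.227] pointing down, gripper open.
Joint ranges: [-2.62, 2.62], [-0.44, 2.09], [-1.27, 1.32], [0.08, 2.57], [-1.32, 4.46], [0.12, 2], [-2.74, 2.74]. Speed limits (rad/s): [2.22, 2.22, 3.01, 3.01, 3.14, 3.14, 3.14].

INTERFACE

Orientations are given as a rotation vector (axis times angle).
In Python, from cell import observe, imaging, arm gives the robot as it stands.
- The arm moves only by the tool apply_moves, never from a script. Its argument "commands" is a list of rows, each a list of 5 numbers: the opening in per cent of the stroke, from 0 (shut) to 100 (fully open), then the shift along the world's x, y, z in units of 0.06 m (1.0 is 0.06 m), then the turn about the world's z in units of 0.5 rad (1.0 is 0.5 rad). A call has 1 to 12 rows; each row shifts and turns the commanded pose from where the row before left it; what a row does not reach is not made up. A row lasts 1/8 s, in which the tool goes at most 62.5 mm and 10.7 degrees, less where a joint would pass 70% of its speed; a pose out of reach is approached as far as the arm can. A call with a number of a shift or a turn outside -1 to 1 is refused whole. A call with a gripper value outside its range is refused whole. The fingers move at their own pace and stop on an object; "newtons" is the grip in N (left out, the last holds). Time passes only in rows, so rows that do not move let the fingers close. It gives the time, the measured TCP pose, the force, the opening and the grip force at its end, in the units of the state.
- observe(): the state, without advancing time (a new reading comes with each control period).
- imaging.get_image(name): name is "side" or "top" or "wrist"; returns (picture, depth): 400x640x3 uint8, red, green, blue; 400x640 float32, m along the optical axis (not along the pixel's ray), 0 where there is no reading.
- imaging.camera_params(name): a dict with "camera_matrix" (3x3 intrinsics, pixels), "origin" and "rotation" of the camera in the world; the wrist camera has in their place "tool_from_camera" (4x4, takes a point from camera to tool coordinates, whose origin is the TCP and whose axes are the flange's). Camera axes: x right, y up, looking along -z (the intrinsics and any distortion apply to the point x, -y, -z); pixel columns grow to the right and rows downward; lengths in m; the calibration is good to about 2 mm. The wrist camera is an equidistant fisheye: a pixel r from the principal point sees the ray r / f radians off the axis. A picture is of the moment at which its call begins: read the wrist's pose just before it. camera_params takes no time and is no camera call.
- arm.sign_off(): hands the job in; it is judged then, once.
The state is a dict: "clock": time; "joints": joint angles; "dq": joint speeds; "joint_efforts": joint torques, N m; "position": TCP position; "ee_rot": TCP orientation; "force": force on the tool from outside, world axes, zero at the start; "ft_torque": the same for the moment, N m; "width": opening from 0.0 (shut) to 1.0 (fully open); "gripper_force": force on a finger pad.
Only numpy, scipy, OpenCV 4.12 (cv2) and the standard library are available. Lean on these libraries where they do the work, as an engineer would, in place of code of your own. Each camera call takes 0.05 s, during which the arm holds its last target. There are 200 camera calls.

## Working session

There is one attempt and no reset: what is moved stays moved. The work goes in short steps, Python scripts to look and compute and a tool call to move; the robot and the scene stay as the last step left them, time stands still between calls to the robot, and variables do not carry over. Pictures are saved under pics/ and viewed, at most 10 in all, crops included, and the job is handed in when it is done.

Besides the shell and the picture viewer there is one more tool, called after "Emit:" as name(argument=value, ...), one argument or row to a line, values as JSON. apply_moves: Moves the arm, as the interface text tells. Its arguments: {"type":"object","properties":{"commands":{"type":"array"},"newtons":{"type":"number"}},"required":["commands"]}

```bash
mkdir -p pics; ls
python3 - <<'E'
from cell import observe, imaging, arm
import cv2,numpy as np
s=observe();print({k:np.round(v,3) for k,v in s.items()},arm.grasp_offset)
for n in("top","side"):
    p,d=imaging.get_image(n);cv2.imwrite(f"pics/{n}0.png",p[:,:,::-1]);np.savez(f"{n}0.npz",p=p,d=d)
    print(imaging.camera_params(n))
E
```

```text
pics
{'clock': np.float64(0.0), 'joints': array([-1.303,  0.435,  0.025,  1.574, -0.012,  1.134, -0.075]), 'dq': array([ 0.   , -0.001, -0.001,  0.001, -0.   ,  0.   ,  0.001]), 'joint_efforts': array([ 0.0000e+00, -6.6784e+01,  9.8500e-01, -3.1447e+01, -6.1000e-02,
        4.3000e-02,  0.0000e+00]), 'position': array([0.226, 0.582, 0.226]), 'ee_rot': array([-5.790e-01, -3.088e+00,  3.000e-03]), 'force': array([-0.084, -0.905, -0.367]), 'ft_torque': array([ 0.012, -0.017, -0.029]), 'gripper_force': np.float64(0.0), 'width': np.float64(0.998)} 0.0188
{'camera_matrix': array([[416.8245241 ,   0.        , 317.62870281],
       [  0.        , 416.8245241 , 195.54615322],
       [  0.        ,   0.        ,   1.        ]]), 'origin': array([0.30965002, 0.05518674, 1.22323724]), 'rotation': array([ 0.14542035, -0.14330607, -1.5560136 ])}
{'camera_matrix': array([[397.40054739,   0.        , 318.52003438],
       [  0.        , 397.40054739, 201.58269138],
       [  0.        ,   0.        ,   1.        ]]), 'origin': array([ 0.44580159, -0.81751056,  0.69932539]), 'rotation': array([ 0.93618332, -0.03599235, -0.09347751])}
```

View pics/top0.png

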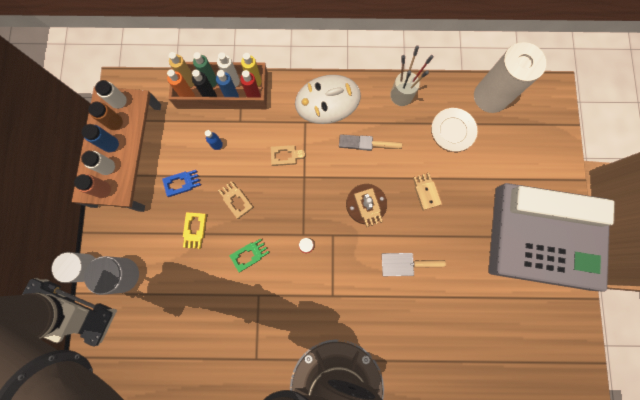

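View pics/side0.png

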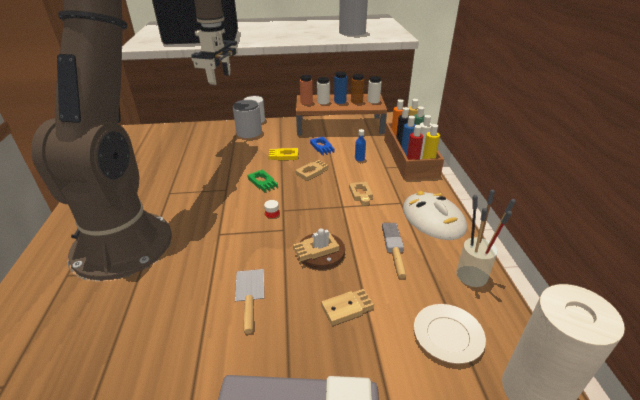

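The top view shows the spacer at (285,155) with its tab pointing right, the loose comb at (236,200) with teeth up-left, and the stand at (367,203) with teeth pointing down. The decoy is at (428,192). The side view agrees with this. Next I'll measure from the depth map and colour.

```bash
cat > h.py <<'E'
import numpy as np,cv2
from scipy.spatial.transform import Rotation as R
from cell import imaging
def cam(n):
    c=imaging.camera_params(n);return c["camera_matrix"],np.array(c["origin"]),R.from_rotvec(c["rotation"]).as_matrix()
def dirs(n,uv):
    K,o,r=cam(n);uv=np.asarray(uv,float).reshape(-1,2)
    d=np.c_[(uv[:,0]-K[0,2])/K[0,0],-(uv[:,1]-K[1,2])/K[1,1],-np.ones(len(uv))]
    return o,d@r.T
def plane(n,uv,z):
    o,d=dirs(n,uv);return o+d*((z-o[2])/d[:,2])[:,None]
def cloud(n,D):
    v,u=np.mgrid[:400,:640];o,d=dirs(n,np.c_[u.ravel(),v.ravel()])
    return (o+d*D.reshape(-1,1)).reshape(400,640,3)
E
python3 - <<'E'
from h import *
f=np.load("top0.npz");p,D=f["p"],f["d"];C=cloud("top",D);Z=C[:,:,2]
print("bench",[np.round(Z[v,u],4) for u,v in((285,190),(330,215),(340,180),(230,235))])
hsv=cv2.cvtColor(p,cv2.COLOR_RGB2HSV)
for nm,(u,v),h in(("sep",(285,155),.016),("comb",(236,200),.016),("stand",(367,203),.034)):
    w=28;sl=np.s_[v-w:v+w,u-w:u+w]
    lo,hi=(.009,.024) if h<.02 else (.028,.041)
    m=((Z>lo)&(Z<hi))[sl].astype(np.uint8)
    n,l,st,_=cv2.connectedComponentsWithStats(m);k=1+np.argmax(st[1:,4]);m=(l==k).astype(np.uint8)
    vv,uu=np.nonzero(m);print(nm,len(uu),"medZ",np.median(Z[sl][m>0]),"hsv",np.median(hsv[sl][m>0],0))
    P=plane("top",np.c_[uu+u-w,vv+v-w],h)[:,:2]
    r=cv2.minAreaRect((P*1000).astype(np.float32));print(" rect mm",np.round(r[0],1),np.round(r[1],1),round(r[2],1))
    b=cv2.resize(p[sl],None,fx=7,fy=7,interpolation=cv2.INTER_CUBIC)
    cs,_=cv2.findContours(cv2.resize(m,None,fx=7,fy=7,interpolation=cv2.INTER_NEAREST),cv2.RETR_LIST,cv2.CHAIN_APPROX_NONE)
    b=cv2.drawContours(b.copy(),cs,-1,(255,0,0),1);cv2.imwrite(f"pics/c_{nm}.png",b[:,:,::-1])
a=[cv2.imread(f"pics/c_{n}.png") for n in("sep","comb","stand")];x=np.hstack(a)
cv2.imwrite("pics/crops.png",cv2.resize(x,(798,266)))
E
```

```text
bench [np.float64(0.0012), np.float64(-0.0003), np.float64(-0.0014), np.float64(-0.0023)]
sep 380 medZ 0.015692937934144613 hsv [ 17. 119. 226.]
 rect mm [658.9 149.6] [59.  99.1] 1.7
comb 424 medZ 0.015713311943311492 hsv [ 17. 119. 226.]
 rect mm [522.  303.2] [103.3  55.7] 38.2
stand 442 medZ 0.0337633481334495 hsv [ 17. 119. 225.]
 rect mm [498.8 -89. ] [102.3  56.9] 17.4
```

View pics/crops.png

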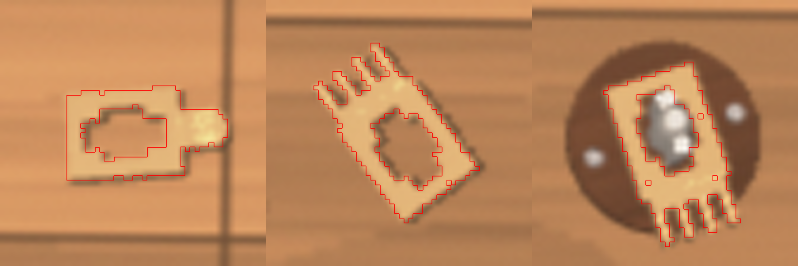

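The crops confirm the shapes and directions: spacer tab right, comb teeth up-left, fitted teeth down. The rectangles measure about 102 x 56 mm, as they should. I'll refine the centres and angles, and check them against the side view.

Run:
```python
from h import *
for n in("top","side"):
    f=np.load(n+"0.npz");p,D=f["p"],f["d"];C=cloud(n,D);Z=C[:,:,2]
    hsv=cv2.cvtColor(p,cv2.COLOR_RGB2HSV).astype(int)
    pale=(hsv[:,:,1]<140)&(hsv[:,:,2]>195)&(hsv[:,:,0]>12)
    for nm,c,yaw,h in(("sep",(.6585,.1646),-88.3,.016),("comb",(.5102,.2939),38.2,.016),("stand",(.5131,-.0845),197.4,.034)):
        near=np.hypot(C[:,:,0]-c[0],C[:,:,1]-c[1])<.085
        m=near&(abs(Z-h)<(.006 if n=="top" else .004))
        if nm!="stand": m&=pale|(n=="top")
        vv,uu=np.nonzero(m);P=plane(n,np.c_[uu,vv],h)[:,:2]
        a=np.radians(yaw);
        for it in range(3):
            Rm=np.array([[np.cos(a),-np.sin(a)],[np.sin(a),np.cos(a)]]);L=(P-c)@Rm
            b=abs(L[:,0])<.036
            # side edges of body: extremes of y per x-bin -> mid line
            xs,mid,wd=[],[],[]
            for x in np.arange(-.03,.031,.004):
                q=L[abs(L[:,0]-x)<.003,1]
                if len(q)>3: xs.append(x);mid.append((q.max()+q.min())/2);wd.append(np.ptp(q))
            k=np.polyfit(xs,mid,1);a+=np.arctan(k[0])
            c=np.array(c)+Rm@[0,k[1]]
        Rm=np.array([[np.cos(a),-np.sin(a)],[np.sin(a),np.cos(a)]]);L=(P-c)@Rm
        q=L[abs(abs(L[:,1])-.022)<.005,0] if nm=="sep" else L[:,0]
        print(n,nm,len(P),"c",np.round(c,4),"yaw",round(np.degrees(a),1),"width",round(np.median(wd),4),"x ext",np.round([L[:,0].min(),q.max(),L[:,0].max()],4))
    m=(Z>.055)&(Z<.085)&(np.hypot(C[:,:,0]-.513,C[:,:,1]+.0845)<.04)
    print(n,"post",m.sum(),np.round(C[m].min(0),4),np.round(C[m].max(0),4),np.round(C[m].mean(0),4))
```

```text
top sep 370 c [0.658  0.1646] yaw -85.8 width 0.0561 x ext [-0.0357  0.0362  0.0648]
top comb 416 c [0.5101 0.294 ] yaw 37.7 width 0.0543 x ext [-0.0367  0.0668  0.0668]
top stand 445 c [ 0.5131 -0.0846] yaw 198.2 width 0.0553 x ext [-0.0359  0.0663  0.0663]
top post 77 [ 0.4947 -0.0959  0.0559] [ 0.5308 -0.0752  0.0787] [ 0.512  -0.0841  0.0696]
side sep 179 c [0.661  0.1647] yaw -85.8 width 0.0518 x ext [-0.0322  0.0375  0.0657]
side comb 132 c [0.5128 0.2906] yaw 39.5 width 0.0498 x ext [-0.0344  0.0645  0.0645]
side stand 420 c [ 0.517  -0.0974] yaw 187.3 width 0.0328 x ext [-0.0387  0.0691  0.0691]
side post 118 [ 0.4961 -0.1     0.0551] [ 0.5336 -0.0772  0.0768] [ 0.5141 -0.091   0.0655]
```

Emit:
apply_moves(
  commands=[
    [100,0.6,-0.58,0,-0.19],
    [100,0.6,-0.58,0,-0.19],
    [100,0.6,-0.58,0,-0.19],
    [100,0.6,-0.58,0,-0.19],
    [100,0.6,-0.58,0,-0.19],
    [100,0.6,-0.58,0,-0.19],
    [100,0.6,-0.58,0,-0.19],
    [100,0.6,-0.58,0,-0.19],
    [100,0.6,-0.58,0,-0.19],
    [100,0.6,-0.58,0,-0.19],
    [100,0.6,-0.58,0,-0.19],
    [100,0.6,-0.58,0,-0.19],
  ],
  newtons=25,
)

```text
clock: 1.6
position: [0.6593, 0.1638, 0.2263]
ee_rot: [-2.157, -2.284, 0.001]
force: [1.0, -0.0, 0.3]
width: 0.997
gripper_force: 0.0
```

Emit:
apply_moves(
  commands=[
    [100,0,0,-0.5,0],
    [100,0,0,-0.5,0],
    [100,0,0,-0.5,0],
    [100,0,0,0,0],
    [100,0,0,0,0],
  ],
)

```text
clock: 2.22
position: [0.659, 0.165, 0.1377]
ee_rot: [2.154, 2.287, 0.001]
force: [0.2, 0.1, -1.0]
width: 1.001
gripper_force: 0.0
```

```bash
cat > w.py <<'E'
import sys
from h import *
from cell import observe
s=observe();P=np.array(s["position"]);T=R.from_rotvec(s["ee_rot"]).as_matrix()
p,D=imaging.get_image("wrist");c=imaging.camera_params("wrist")
cv2.imwrite(f"pics/{sys.argv[1]}.png",p[:,:,::-1])
print(np.round(P,4),"tool y yaw",np.round(np.degrees(np.arctan2(T[1,1],T[0,1])),2),"z",np.round(T[:,2],3),"F",np.round(s["force"],2),"w",round(float(s["width"]),3),"t",s["clock"],"j",np.round(s["joints"],2))
K=np.array(c["camera_matrix"]);M=np.array(c["tool_from_camera"])
v,u=np.mgrid[:400,:640];a=(u-K[0,2])/K[0,0];b=(v-K[1,2])/K[1,1];r=np.hypot(a,b)+1e-9
d=np.dstack([np.sin(r)*a/r,-np.sin(r)*b/r,-np.cos(r)])
dw=d@(T@M[:3,:3]).T; o=P+T@M[:3,3]
Cw=o+dw*(D/np.cos(r))[:,:,None]   # world cloud
h=float(sys.argv[2]);g=np.array([float(sys.argv[3]),float(sys.argv[4])]);yaw=float(sys.argv[5])
m=(abs(Cw[:,:,2]-h)<.006)&(D>0)&(np.hypot(*(Cw[:,:,:2]-g).transpose(2,0,1))<.08)
m=cv2.morphologyEx(m.astype(np.uint8),cv2.MORPH_OPEN,np.ones((3,3)))
t=(h-o[2])/dw[:,:,2];Q=(o+dw*t[:,:,None])[m>0][:,:2]
if len(Q)>20:
    rc=cv2.minAreaRect((Q*1000).astype(np.float32));A=np.radians(yaw);Rm=np.array([[np.cos(A),-np.sin(A)],[np.sin(A),np.cos(A)]])
    L=(Q-g)@Rm
    print(len(Q),"rect",np.round(rc[0],1),np.round(rc[1],1),round(rc[2],1),"local ext",np.round([L.min(0),L.max(0)],4).tolist())
    xs,mid=[],[]
    for x in np.arange(-.03,.031,.004):
        q=L[abs(L[:,0]-x)<.003,1]
        if len(q)>5: xs.append(x);mid.append((q.max()+q.min())/2)
    if len(xs)>5: k=np.polyfit(xs,mid,1);print("dyaw",np.round(np.degrees(np.arctan(k[0])),2),"dy",round(k[1],4))
E
python3 w.py w1 .016 .658 .165 -86
```

```text
[0.659  0.165  0.1377] tool y yaw 3.43 z [ 0.001  0.    -1.   ] F [ 0.24  0.07 -1.04] w 1.001 t 2.225 j [-0.57  0.62  0.39  1.55 -0.26  1.02 -0.04]
3596 rect [659.6 150.2] [ 56.3 101.3] 4.1 local ext [[-0.0357, -0.0276], [0.0656, 0.0287]]
dyaw 0.46 dy 0.0004
```

View pics/w1.png

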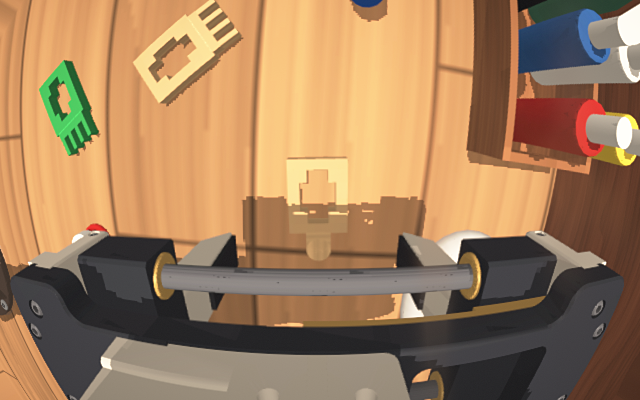

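The wrist view shows the spacer at about (317,195) between the fingers, with its tab at (318,248). The measured pose agrees with the top view. Before descending I'll check how close the mask is.

Run:
```python
from h import *
D=np.load("top0.npz")["d"];C=cloud("top",D)
for lo,hi in((.705,.73),(.73,.745),(.745,.76),(.76,.775)):
    m=(C[:,:,0]>lo)&(C[:,:,0]<hi)&(C[:,:,1]>.1)&(C[:,:,1]<.23);print(lo,np.round(C[m][:,2].max(),3))
```

```text
0.705 0.007
0.73 0.007
0.745 0.006
0.76 0.006
```

Emit:
apply_moves(
  commands=[
    [90,0,0,-0.5,0],
    [90,0,0,-0.5,0],
    [90,0,0,-0.5,0],
    [90,0,0,-0.5,0],
    [90,0,0,-0.2,0],
    [90,0,0,0,0],
    [0,0,0,0,0],
    [0,0,0,0,0],
    [0,0,0,0,0],
    [0,0,0,0,0],
    [0,0,0,0,0],
  ],
  newtons=25,
)

```text
clock: 3.65
position: [0.6589, 0.1651, 0.0054]
ee_rot: [2.153, 2.287, 0.001]
force: [-1.2, -0.0, 6.4]
width: 0.604
gripper_force: 25.0
```

Emit:
apply_moves(
  commands=[
    [0,0,0,0.3,0],
    [0,0,0,0.5,0],
    [0,0,0,0.6,0],
    [0,0,0,0.6,0],
  ],
)

```text
clock: 4.15
position: [0.6584, 0.1648, 0.1268]
ee_rot: [2.154, 2.287, 0.0]
force: [0.2, 0.6, -0.8]
width: 0.606
gripper_force: 24.9
```

Emit:
apply_moves(
  commands=[
    [0,-0.2,-0.35,0,0.3],
    [0,-0.2,-0.35,0,0.3],
    [0,-0.2,-0.35,0,0.3],
    [0,-0.2,-0.35,0,0.3],
    [0,-0.2,-0.35,0,0.3],
    [0,-0.2,-0.35,0,0.3],
    [0,-0.2,-0.35,0,0.3],
    [0,-0.2,-0.35,0,0.3],
    [0,-0.2,-0.35,0,0.3],
    [0,-0.2,-0.35,0,0.3],
    [0,-0.2,-0.35,0,0.3],
    [0,-0.2,-0.35,0,0.35],
  ],
)

```text
clock: 5.65
position: [0.5142, -0.0882, 0.1257]
ee_rot: [-0.499, 3.101, -0.001]
force: [0.1, -0.9, -0.2]
width: 0.605
gripper_force: 24.9
```

Emit:
apply_moves(
  commands=[
    [0,0,0,0,0],
    [0,0,0,0,0],
  ],
)

```text
clock: 5.9
position: [0.515, -0.0866, 0.1253]
ee_rot: [-0.487, 3.103, 0.0]
force: [0.1, -0.4, -0.8]
width: 0.609
gripper_force: 24.9
```

```bash
python3 w.py w2 .034 .513 -.085 198
python3 - <<'E'
from h import *
p,D=imaging.get_image("side");cv2.imwrite("pics/s2.png",cv2.resize(p[130:330,200:440],None,fx=2.5,fy=2.5)[:,:,::-1])
E
```

```text
[ 0.515  -0.0866  0.1253] tool y yaw 107.83 z [ 0.001  0.    -1.   ] F [ 0.12 -0.39 -0.77] w 0.609 t 5.9 j [ 0.11  0.38 -0.06  1.94  0.03  0.82  1.92]
3585 rect [497.9 -90.8] [102.1  56.4] 17.8 local ext [[-0.035, -0.0273], [0.0672, 0.029]]
dyaw -4.33 dy 0.0037
```

View pics/s2.png

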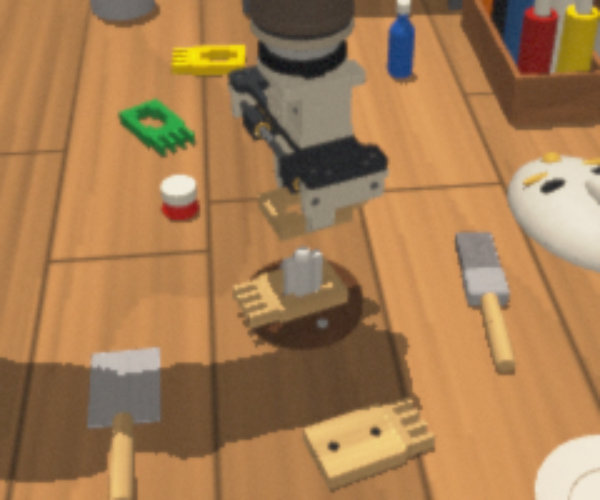

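View pics/w2.png

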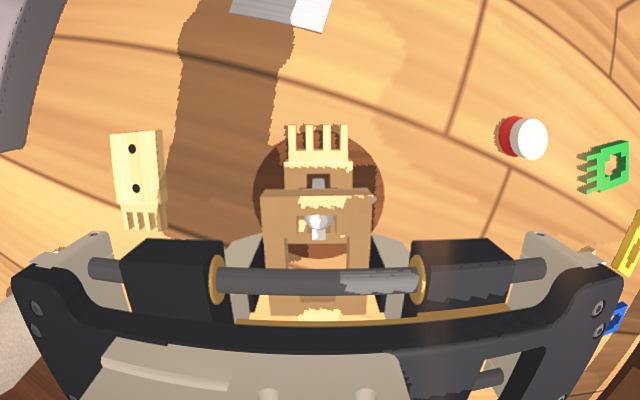

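The side crop shows the spacer held above the post at about (305,210), with its tab away from the fitted teeth. In the wrist view the post tip at (318,222) shows through the opening. Measured stand centre is (0.5125, -0.0855), yaw 198°.

Emit:
apply_moves(
  commands=[
    [0,-0.04,0.02,0,0],
    [0,0,0,-0.3,0],
    [0,0,0,-0.3,0],
    [0,0,0,-0.2,0],
    [0,0,0,-0.1,0],
    [0,0,0,-0.1,0],
    [0,0,0,0,0],
  ],
)

```text
clock: 6.88
position: [0.512, -0.0858, 0.0646]
ee_rot: [0.491, -3.103, -0.0]
force: [-0.1, 0.7, -0.0]
width: 0.609
gripper_force: 24.9
```

Emit:
apply_moves(
  commands=[
    [0,0,0,-0.15,0],
    [0,0,0,-0.15,0],
    [0,0,0,-0.08,0],
    [0,0,0,0,0],
  ],
)

```text
clock: 7.38
position: [0.5117, -0.0858, 0.0414]
ee_rot: [0.491, -3.102, -0.0]
force: [-0.1, 0.3, -0.2]
width: 0.605
gripper_force: 24.9
```

Emit:
apply_moves(
  commands=[
    [0,0,0,-0.03,0],
    [0,0,0,0,0],
    [90,0,0,0,0],
    [90,0,0,0,0],
    [90,0,0,0,0],
    [90,0,0,0.3,0],
    [90,0,0,0.5,0],
    [90,0,0,0.5,0],
    [90,0,0,0.4,0],
  ],
)

```text
clock: 8.5
position: [0.5123, -0.0859, 0.1434]
ee_rot: [-0.491, 3.102, -0.0]
force: [-0.0, 0.4, 0.5]
width: 0.899
gripper_force: 0.0
```

```bash
python3 w.py w3 .050 .512 -.086 18
```

```text
[ 0.5123 -0.0859  0.1434] tool y yaw 108.0 z [ 0.001 -0.    -1.   ] F [-0.04  0.44  0.45] w 0.899 t 8.5 j [ 0.11  0.36 -0.06  1.93  0.03  0.86  1.92]
4256 rect [522.7 -82.1] [96.9 56. ] 19.0 local ext [[-0.0371, -0.0279], [0.0597, 0.0287]]
dyaw 1.18 dy 0.0002
```

Emit:
apply_moves(
  commands=[
    [90,0,0.4,0,-0.35],
    [90,0,0.4,0,-0.35],
    [90,0,0.4,0,-0.35],
    [90,0,0.4,0,-0.35],
    [90,0,0.4,0,-0.35],
    [90,0,0.4,0,-0.35],
    [90,0,0.4,0,-0.35],
    [90,0,0.4,0,-0.35],
    [90,0,0.4,0,-0.35],
    [90,0,0.4,0,-0.35],
    [90,0,0.4,0,-0.35],
    [90,0,0.4,0,-0.35],
  ],
)

```text
clock: 10.05
position: [0.5119, 0.2029, 0.1419]
ee_rot: [2.453, 1.963, -0.0]
force: [0.9, 0.2, 0.3]
width: 0.899
gripper_force: 0.0
```

Emit:
apply_moves(
  commands=[
    [90,0,0.38,0,-0.35],
    [90,0,0.38,0,-0.35],
    [90,0,0.38,0,-0.35],
    [90,0,0.38,0,-0.34],
    [90,0,0,0,0],
    [90,0,0,0,0],
  ],
)

```text
clock: 10.8
position: [0.512, 0.2923, 0.1419]
ee_rot: [2.97, 1.023, -0.001]
force: [-0.1, 0.1, -0.5]
width: 0.901
gripper_force: 0.0
```

```bash
python3 w.py w4 .016 .5105 .293 38
```

```text
[0.512  0.2923 0.1419] tool y yaw -51.99 z [-0.    -0.001 -1.   ] F [-0.05  0.06 -0.48] w 0.901 t 10.8 j [-0.97  0.49  0.52  1.79 -0.3   0.93 -1.23]
3957 rect [522.  303.2] [101.2  56.2] 38.0 local ext [[-0.0353, -0.0271], [0.0659, 0.029]]
dyaw 0.3 dy 0.0007
```

View pics/w4.png

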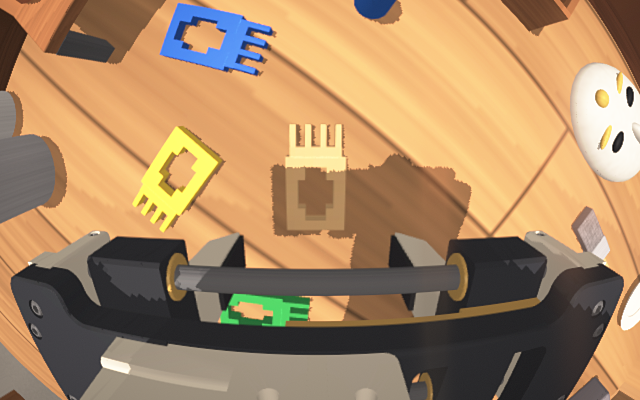

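View pics/w3.png

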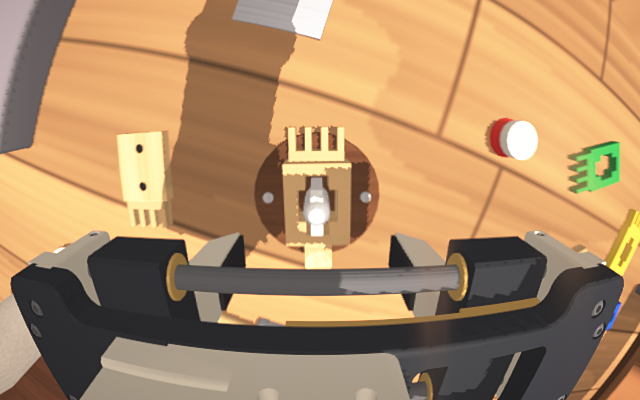

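The spacer is seated with its tab opposite the teeth (w3, post at (317,205)). The comb is centred between the fingers at (316,190) (w4), so I'll grasp it now.

Emit:
apply_moves(
  commands=[
    [90,-0.03,0.03,-0.5,0],
    [90,0,0,-0.5,0],
    [90,0,0,-0.5,0],
    [90,0,0,-0.5,0],
    [90,0,0,-0.27,0],
    [90,0,0,0,0],
    [0,0,0,0,0],
    [0,0,0,0,0],
    [0,0,0,0,0],
    [0,0,0,0,0],
    [0,0,0,0,0],
  ],
  newtons=25,
)

```text
clock: 12.22
position: [0.5107, 0.2954, 0.0066]
ee_rot: [-2.971, -1.019, -0.002]
force: [-1.0, -1.2, 6.1]
width: 0.607
gripper_force: 25.0
```

Emit:
apply_moves(
  commands=[
    [0,0,0,0.3,0],
    [0,0,0,0.5,0],
    [0,0,0,0.6,0],
    [0,0,0,0.6,0],
    [0,0,0,0.2,0],
  ],
)

```text
clock: 12.85
position: [0.5114, 0.2956, 0.1409]
ee_rot: [-2.971, -1.018, -0.006]
force: [1.1, -0.1, -1.3]
width: 0.606
gripper_force: 25.0
```

Emit:
apply_moves(
  commands=[
    [0,0,-0.4,0,0.35],
    [0,0,-0.4,0,0.35],
    [0,0,-0.4,0,0.35],
    [0,0,-0.4,0,0.35],
    [0,0,-0.4,0,0.35],
    [0,0,-0.4,0,0.35],
    [0,0,-0.4,0,0.35],
    [0,0,-0.4,0,0.35],
    [0,0,-0.4,0,0.35],
    [0,0,-0.4,0,0.35],
    [0,0,-0.4,0,0.35],
    [0,0,-0.4,0,0.35],
  ],
)

```text
clock: 14.35
position: [0.5097, 0.0062, 0.1376]
ee_rot: [-0.586, -3.086, 0.001]
force: [0.3, -0.2, -1.2]
width: 0.602
gripper_force: 25.0
```

Emit:
apply_moves(
  commands=[
    [0,0,-0.39,0,0.35],
    [0,0,-0.39,0,0.35],
    [0,0,-0.39,0,0.35],
    [0,0,-0.39,0,0.34],
    [0,0,0,0,0],
    [0,0,0,0,0],
  ],
)

```text
clock: 15.1
position: [0.51, -0.0857, 0.1377]
ee_rot: [0.487, -3.103, -0.001]
force: [-0.3, -0.2, -1.2]
width: 0.605
gripper_force: 25.0
```

```bash
python3 w.py w5 .050 .512 -.086 18
```

```text
[ 0.51   -0.0857  0.1377] tool y yaw 107.84 z [-0.001  0.001 -1.   ] F [-0.33 -0.16 -1.19] w 0.605 t 15.1 j [ 0.12  0.36 -0.08  1.94  0.04  0.84  1.91]
1554 rect [519.7 -81.9] [92.  49.6] 16.7 local ext [[-0.0368, -0.024], [0.0544, 0.0272]]
dyaw -2.6 dy 0.0021
```

View pics/w5.png

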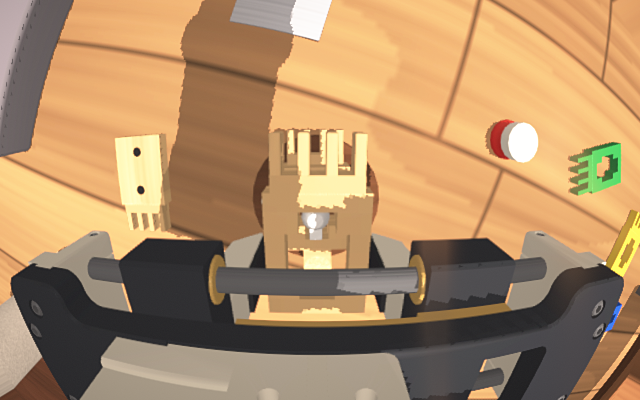

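The comb is held above the post, its teeth pointing the same way as the fitted ones, and the post tip at (315,222) is in the opening. Lowering now.

Emit:
apply_moves(
  commands=[
    [0,0.02,0,-0.3,0],
    [0,0,0,-0.3,0],
    [0,0,0,-0.2,0],
    [0,0,0,-0.1,0],
    [0,0,0,-0.1,0],
    [0,0,0,-0.1,0],
    [0,0,0,-0.1,0],
    [0,0,0,0,0],
  ],
)

```text
clock: 16.15
position: [0.5112, -0.0865, 0.0655]
ee_rot: [0.491, -3.102, -0.0]
force: [0.3, 0.2, -0.2]
width: 0.605
gripper_force: 25.0
```

Emit:
apply_moves(
  commands=[
    [0,0,0,-0.08,0],
    [0,0,0,-0.06,0],
    [0,0,0,0,0],
  ],
)

```text
clock: 16.52
position: [0.5113, -0.0864, 0.0572]
ee_rot: [0.491, -3.102, -0.0]
force: [-0.9, -0.1, 0.2]
width: 0.603
gripper_force: 25.0
```

Emit:
apply_moves(
  commands=[
    [90,0,0,0,0],
    [90,0,0,0,0],
    [90,0,0,0,0],
    [90,0,0,0.3,0],
    [90,0,0,0.5,0],
    [90,0,0,0.5,0],
    [90,0,0,0.4,0],
    [90,0,0.5,0.2,0],
    [90,0,0.8,0,0],
    [90,0,0.8,0,0],
    [90,0,0.8,0,0],
    [90,0,0,0,0],
  ],
)

```text
clock: 18.02
position: [0.5111, 0.0922, 0.1717]
ee_rot: [-0.502, 3.101, 0.003]
force: [0.2, -0.3, -0.1]
width: 0.897
gripper_force: 0.0
```

Run:
```python
from h import *
p,D=imaging.get_image("side");a=cv2.resize(p[190:300,260:390],None,fx=3,fy=3,interpolation=2)
q,D=imaging.get_image("top");b=cv2.resize(q[150:260,302:432],None,fx=3,fy=3,interpolation=2)
cv2.imwrite("pics/fin.png",np.hstack([a,b])[:,:,::-1])
C=cloud("top",D);m=(abs(C[:,:,2]-.066)<.006)&(np.hypot(C[:,:,0]-.512,C[:,:,1]+.086)<.08)
P=C[m];print(m.sum(),np.median(P[:,2]),cv2.minAreaRect((P[:,:2]*1000).astype(np.float32)))
A=np.c_[P[:,:2],np.ones(len(P))];print("tilt",np.linalg.lstsq(A,P[:,2],rcond=None)[0][:2])
```

```text
516 0.0657954523749038 ((496.98675537109375, -89.62783813476562), (102.29383850097656, 56.76872634887695), 17.60469627380371)
tilt [0.00283158 0.00632864]
```

View pics/fin.png

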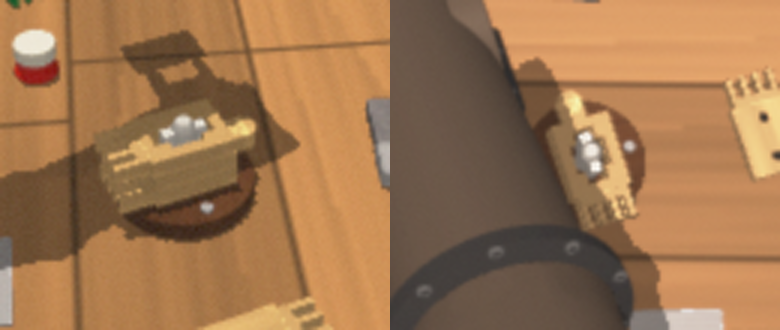

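The final picture shows the three plates stacked flat, with the top face at 65.8 mm (66 expected). The spacer tab is at (245,130), opposite the teeth, and the gripper is clear of everything.

```bash
python3 -c "
from cell import arm
print(arm.sign_off())"
```

```text
the job is handed in; nothing more can be done
None
```

The spacer and the toothed comb are both fully down on the post in the required directions, and I handed the job in at about 18 s; the system accepted it but gave no verdict.

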